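# Set the analyser's aperture ring and start the reading

### The arm

A 7-joint arm with a two-finger parallel gripper is mounted at the origin on the work surface. World frame = base frame: x ahead of the robot, y to its left, z up, the work surface at z = 0. Lengths are in m, angles in rad, forces in N, time in s.
With the tool pointing down it reaches from about 0.4 to 0.85 m from the base axis. Payload 6.9 kg.
Tool frame: the origin (TCP) lies midway between the tips of the shut fingers; the grasp point (between the pads) lies behind it (ctrl.pinch_z is the z of the grasp point in the tool frame, in m); z points along the fingers, y is the line along which they close (so a half turn about z gives the same grasp; the last joint's range is limited). The gripper opens to 85 mm and grips with 20 to 120 N. Pads are 22 mm wide; open, the fingers measure 114 mm over their backs; the gripper's body (76 mm by 85 mm) begins 54 mm behind the grasp point. The pads swing forward as they close: fully open they stand 13 mm farther back than shut.
Start: joints at [1.304, 0.507, -0.238, 1.5, 0.126, 1.149, -0.155], TCP at [0.227, -0.582, 0.231] pointing down, gripper open.
Joint ranges: [-3.08, 3.08], [-0.24, 2.05], [-1.43, 1.35], [0, 2.5], [-1.52, 4.66], [0.17, 1.96], [-2.89, 2.89]. Speed limits (rad/s): [2.39, 2.39, 3.14, 3.14, 3.14, 3.14, 3.14].

### API

Orientations are given as a unit quaternion [w, x, y, z].
In Python, from station import ctrl, get_state, vision, ticket, models gives the robot as it stands. Calls block until the motion is done:
- ctrl.movep(position, orientation): joint-space move of the TCP to a pose.
- ctrl.movel(position, frame=None, max_speed=0.15): straight line of the TCP; frame=None keeps the orientation; max_speed is the mean speed in m/s.
- ctrl.set_joints(angles): joint-space move.
- ctrl.ungrasp() and ctrl.close_gripper(force=None): open the fingers fully, or close them until they stop; force is the grip in N (None keeps the last).
- ctrl.pause(seconds).
- ctrl.ik(position, orientation): joint angles nearest the present ones, or None.
- get_state(): the state.
- vision.grab_frame(name): name is "scene" or "top" or "wrist"; returns (picture, depth): 384x512x3 uint8, blue, green, red; 384x512 float32, m along the optical axis (not along the pixel's ray), 0 where there is no reading.
- vision.camera_info(name): a dict with "mtx" (3x3 intrinsics, pixels), "R" (3x3) and "t" (3): a world point X has camera coordinates R X + t; the wrist camera has in their place "hand_eye" (4x4, takes a point from camera to tool coordinates, whose origin is the TCP and whose axes are the flange's). Camera axes: x right, y down, z forward; pixel columns grow to the right and rows downward; lengths in m; the calibration is good to about 2 mm. A picture is of the moment at which its call begins: read the wrist's pose just before it. camera_info takes no time and is no camera call.
A pose or a line that the arm cannot do raises ctrl.Unreachable and nothing moves.
- ticket.close_job(): hands the job in; it is judged then, once.
Trained networks look in the newest picture that a camera, given by its name, has taken for a name from the list of things; names that differ only in an ending like _2 or _b are one class to them, and where a whole thing is asked for, a point or a joint stands for the part that bears it (a point fixed in the world has none). Each returns a list of dicts, best first, with "p" (0 to 1); they miss things now and then, are a little off and sometimes report something else, mostly with a low value. They report only what shows in the picture. A call takes as long as a camera call.
- models.recognise(camera, target): "point" ([column, row] in pixels, amid what is visible of it).
- models.masks_of(camera, target): "mask" (384x512 bool, what is visible of it) and "point" ([column, row] in pixels, amid what is visible of it).
The state is a dict: "time": time; "qpos": joint angles; "qd": joint speeds; "tau": joint torques, N m; "tcp_pos": TCP position; "eef_rot": TCP orientation; "contact_force": force on the tool from outside, world axes, zero at the start; "wrist_torque": the same for the moment, N m; "width": finger opening in m; "gripper_force": force on a finger pad.
Only numpy, scipy, OpenCV 4.12 (cv2) and the standard library are available. Lean on these libraries where they do the work, as an engineer would, in place of code of your own. Each camera call takes 0.05 s, during which the arm holds its last target. There are 200 camera calls.

### The job

On the ivory analyser, push the upright grip of the aperture lever round its arc with a fingertip, without pinching it, until the lever's pointer points at the middle of the orange pin. Then press the green start button down and let it come back up; do not press it before the lever is set. Leave the steel puck, the amber bottle and the white dish where they stand.

Things in the scene. Friction and masses are not known exactly. Their poses are not given: they have to be found in the camera images.
- lever (a joint): angle (rad) of the aperture ring with its lever, about the vertical axis through axis. 0: the lever points along the analyser's own -x (its front, towards the robot); grows anticlockwise seen from above; stops at -1.4 and 1.4. Stays where it is left; moving it takes about 2 N at the grip
- axis (a point): centre of the aperture ring at the level of the analyser's deck (flat ivory top, 70 mm above the table). Around it: a fixed light grey disc with black ticks, 188 mm across and 4 mm high, and on that the turning aluminium ring, 92 mm across, top 18 mm above the deck. The analyser's deck is 260 mm (x) by 300 mm (y); a sloped console with a screen rises 80 mm above the deck from 130 mm to the left (its +y) of this point
- grip (a point): centre of the lever's upright grip, a black blade with grey faces, 63 mm from the axis: 22 mm long radially, 14 mm thick along the arc, from 13 to 58 mm above the deck (centre 35.5 mm above it); the lever's horizontal arm under it lies 10 to 15 mm above the deck
- pointer (a point): a point on the line of the lever, 84 mm from the axis, just beyond the end of its black pointer (which ends 75 mm from the axis), on the circle of the pins, 10 mm above the deck
- orange_pin_top (a point): centre of the top of the fixed orange pin, 16 mm across, 84 mm from the axis, top 10 mm above the deck: the setting wanted
- blue_pin_top (a point): centre of the top of the fixed blue pin of the same size: another setting, not wanted
- start (a joint): travel (m) of the start button: 0 up, 0.006 fully down; a spring that takes 5 N to push right down
- start_top (a point): centre of the top of the green start button, 28 mm across, pressed straight down; it stands on the deck's front right corner
- puck: loose steel sample puck, 36 mm across, 14 mm high, on the deck's rear right corner; origin at the centre of its underside
- bottle: loose amber bottle, 56 mm across, 130 mm high, on the table to the right; origin at the centre of its underside
- dish: loose white ceramic dish, 80 mm across, 30 mm high, on the table to the left; origin at the centre of its underside

How it is judged:
On the way, in this order (a step that is already met when the one before it is completed fails the run):
1. the lever's pointer stands at the orange pin, at rest (horizontal distance between pointer and orange_pin_top below 0.006 m and velocity of joint lever between -0.03 and 0.03 rad/s), for 0.2 s.
2. the start button is pressed down (value of joint start above 0.004 m), for 0.05 s.
At the end, for the whole second after the job is handed in: the lever is at rest with its pointer point within 6 mm of the centre of the orange pin, and the start button, pressed at least 4 mm after the lever was set, is up again (within 1.5 mm) (all of step 1 and value of joint start below 0.0015 m); the robot touches nothing.
It fails at once if the start button is pressed while the lever is not at the orange pin (value of joint start above 0.003 m and horizontal distance between pointer and orange_pin_top above 0.006 m).
It fails at once if the lever's grip is pinched (fingers press on both of its faces at once) (contact force between the fingers and grip_right above 0.5 N and contact force between the fingers and grip_left above 0.5 N).
It fails at once if the puck is moved by more than 20 mm or lifted (distance of puck from where it was at the start of the episode above 0.02 m).
It fails at once if the bottle is moved by more than 20 mm or lifted (distance of bottle from where it was at the start of the episode above 0.02 m).
It fails at once if the dish is moved by more than 20 mm or lifted (distance of dish from where it was at the start of the episode above 0.02 m).
It also fails if it takes over 54 s, if anything falls off the work surface, if the arm or the gripper's body presses on something with over 40 N, if the wrist force passes 120 N, or if a joint passes its speed limit or range.

## Working session

There is one attempt and no reset: what is moved stays moved. The work goes in short steps, each a Python script; the robot and the scene stay as the last script left them, time stands still between calls to the robot, and variables do not carry over. Pictures are saved under pics/ and viewed, at most 10 in all, crops included, and the job is handed in when it is done.

```bash
mkdir -p pics; ls
cat > h.py <<'E'
import numpy as np, cv2
from station import ctrl,get_state,vision,ticket,models
def cam(n,st=None):
    c=vision.camera_info(n);K=np.array(c["mtx"])
    if "R" in c: return K,np.array(c["R"]),np.array(c["t"])
    return K,np.array(c["hand_eye"]),None
def unproj(n,uv,d):
    K,R,t=cam(n);p=np.linalg.inv(K)@np.array([uv[0],uv[1],1.])*d
    return R.T@(p-t)
def onplane(n,uv,z):
    K,R,t=cam(n);r=R.T@np.linalg.inv(K)@np.array([uv[0],uv[1],1.]);o=-R.T@t
    return o+r*(z-o[2])/r[2]
def proj(n,X):
    K,R,t=cam(n);p=K@(R@np.array(X)+t);return p[:2]/p[2]
E
python3 - <<'E'
from h import *
print(get_state())
for n in ["scene","top"]:
    im,d=vision.grab_frame(n);cv2.imwrite(f"pics/{n}0.png",im);np.save(f"pics/{n}0.npy",d)
    K,R,t=cam(n);print(n,K.tolist(),-R.T@t)
    for o in ["lever","grip","pointer","axis","orange_pin_top","blue_pin_top","start","start_top","puck","bottle","dish"]:
        try:
            for r in models.recognise(n,o)[:2]:
                u,v=r["point"];dd=d[int(v),int(u)]
                print(o,round(r["p"],2),np.round([u,v],1),dd,np.round(unproj(n,(u,v),dd),3))
        except Exception as e: print(o,e)
E
```

```text
pics
{'time': 0.0, 'qpos': array([ 1.3045017 ,  0.5083582 , -0.23750254,  1.5011201 ,  0.12571104,
        1.14887452, -0.15480559]), 'qd': array([ 5.13239100e-04,  6.56265343e-04, -6.74562318e-05,  1.87872291e-04,
       -8.08275171e-04, -3.44410617e-04,  1.70921932e-03]), 'tau': array([ 3.93227574e-04, -6.20585489e+01, -2.18596101e+00, -2.49650198e+01,
        1.28407081e-02,  1.18627408e-02,  4.88809121e-05]), 'tcp_pos': array([ 0.22679188, -0.58187764,  0.23042063]), 'eef_rot': array([-8.65547509e-04,  9.82770843e-01,  1.84826097e-01, -1.86720232e-04]), 'contact_force': array([-1.02078275,  0.36069648,  0.80344605]), 'wrist_torque': array([-0.01155998, -0.0057053 , -0.03786566]), 'gripper_force': 0.0, 'width': 0.08553726163114517}
scene [[418.55206235590225, 0.0, 250.24169018249765], [0.0, 418.55206235590225, 194.65942988773716], [0.0, 0.0, 1.0]] [0.99044804 0.65770935 1.10402565]
lever 0.86 [263.7 215.8] 1.2445806 [0.587 0.057 0.089]
grip 0.74 [260.4 216.2] 1.2402762 [0.597 0.055 0.091]
pointer 0.76 [266.4 217.5] 1.2402844 [0.583 0.067 0.089]
axis 0.86 [274.5 246.9] 1.2033293 [0.611 0.153 0.066]
bottle 0.96 [192.6 131.5] 1.4715099 [ 0.604 -0.38   0.089]
top [[394.66657971324827, 0.0, 254.0239246641451], [0.0, 394.66657971324827, 190.17551720952375], [0.0, 0.0, 1.0]] [ 0.47803861 -0.027831    1.0696127 ]
lever 0.56 [216.5 193. ] 0.98478514 [0.587 0.061 0.09 ]
grip 0.93 [217.2 192.2] 0.9865757 [0.589 0.06  0.089]
pointer 0.64 [220.8 195.3] 0.9874446 [0.582 0.051 0.087]
axis 0.77 [180.7 195.5] 1.0020716 [0.581 0.154 0.072]
start 0.49 [273.3 224.4] 0.9752325 [ 0.511 -0.081  0.092]
start_top 0.4 [269.4 225.2] 0.97173494 [ 0.509 -0.072  0.095]
puck 0.49 [262.3 153. ] 1.0033377 [ 0.692 -0.052  0.085]
puck 0.42 [199.5 193.6] 1.0036224 [0.587 0.106 0.071]
bottle 0.69 [396.8 193.8] 0.9890857 [ 0.593 -0.39   0.089]
dish 0.47 [218.1 192.2] 0.9869362 [0.589 0.057 0.089]
```

```bash
python3 -c "
import cv2
a=cv2.imread('pics/top0.png');cv2.imwrite('pics/top0c.png',cv2.resize(a[100:280,120:340],None,fx=3.3,fy=3.3,interpolation=cv2.INTER_CUBIC))
a=cv2.imread('pics/scene0.png');cv2.imwrite('pics/scene0b.png',a)"
```

```text
(no output)
```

View pics/top0c.png

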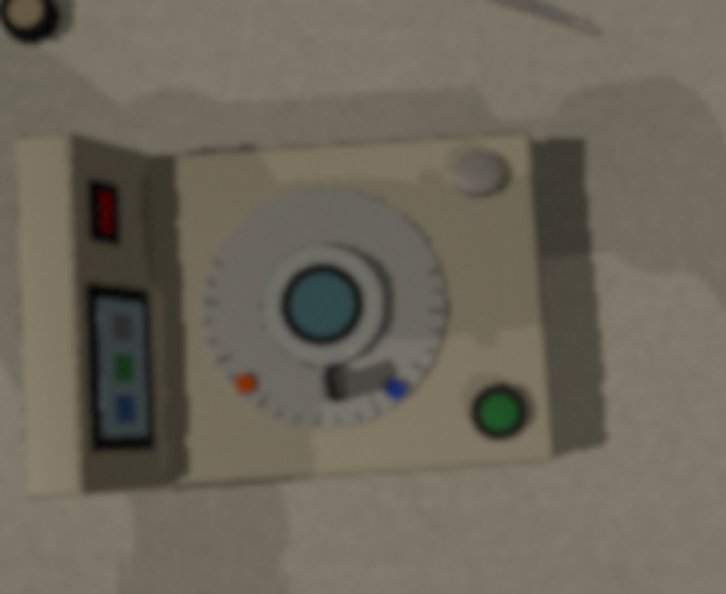

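View pics/scene0.png

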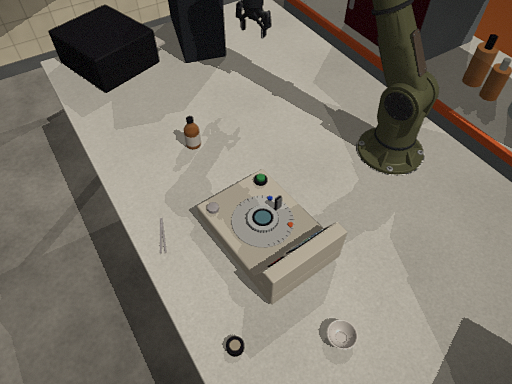

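The top view crop shows the orange pin at about (194,216), blue (240,218), grip (223,215), ring (217,192) and green button (271,224) in full-image pixels. The scene view shows the lever just beside the blue pin, and the dish and bottle well clear. Next I'll measure with colour blobs in both views.

```bash
cat >> h.py <<'E'
def blob(im,col,roi,amin=6):
    u0,u1,v0,v1=roi;h=cv2.cvtColor(im[v0:v1,u0:u1],cv2.COLOR_BGR2HSV).astype(int);H,S,V=h[...,0],h[...,1],h[...,2]
    m={'o':((H<16)|(H>174))&(S>140)&(V>80),'b':(H>108)&(H<130)&(S>110)&(V>60),'g':(H>45)&(H<80)&(S>110)&(V>40),'t':(H>85)&(H<108)&(S>50)&(V>40)}[col].astype(np.uint8)
    n,l,s,c=cv2.connectedComponentsWithStats(m)
    if n<2: return None
    i=1+np.argmax(s[1:,4]);return c[i]+[u0,v0],s[i,4]
def tri(a,b):
    P=[];
    for n in("top","scene"):
        K,R,t=cam(n);P.append(K@np.c_[R,t])
    X=cv2.triangulatePoints(P[0],P[1],np.array(a,float).reshape(2,1),np.array(b,float).reshape(2,1))[:,0];return X[:3]/X[3]
E
python3 - <<'E'
from h import *
T=cv2.imread('pics/top0.png');S=cv2.imread('pics/scene0.png')
rt=dict(o=(180,290,140,250),b=(225,290,140,250),g=(225,290,140,250),t=(190,240,165,215));rs=dict(o=(275,300,210,240),b=(255,290,185,212),g=(245,280,165,195),t=(245,280,200,232))
for k,z in dict(o=.08,b=.08,g=.09,t=.088).items():
    a=blob(T,k,rt[k]);b=blob(S,k,rs[k]);print(k,a,b)
    if a: print('  top plane',np.round(onplane('top',a[0],z),4))
    if b: print('  scene plane',np.round(onplane('scene',b[0],z),4))
    if a and b: print('  tri',np.round(tri(a[0],b[0]),4))
d=np.load('pics/top0.npy')
# height map points around lever
vv,uu=np.mgrid[170:250,185:300]
K,R,t=cam('top');P=np.stack([uu.ravel(),vv.ravel(),np.ones(uu.size)]);X=(R.T@((np.linalg.inv(K)@P)*d[170:250,185:300].ravel()-t[:,None])).T
m=(X[:,2]>.105)&(X[:,1]>-.03);print('grip pts',m.sum(),X[m].mean(0),X[m].max(0),X[m].min(0))
print('deck z',np.median(X[(X[:,2]>.06)&(X[:,2]<.08),2]))
m=(X[:,2]>.08)&(X[:,1]<-.05);print('btn',m.sum(),X[m].mean(0),np.percentile(X[m,2],[50,90]))
E
```

```text
o (array([193.60869565, 215.7826087 ]), np.int32(23)) (array([289.9 , 223.95]), np.int32(20))
  top plane [0.53   0.1178 0.08  ]
  scene plane [0.5337 0.118  0.08  ]
  tri [0.5313 0.1173 0.0772]
b (array([239.04761905, 217.19047619]), np.int32(21)) (array([269.47058824, 197.70588235]), np.int32(17))
  top plane [0.5284 0.004  0.08  ]
  scene plane [0.5312 0.0039 0.08  ]
  tri [0.5295 0.0033 0.0781]
g (array([270.78899083, 224.24770642]), np.int32(109)) (array([260.31578947, 177.52631579]), np.int32(57))
  top plane [ 0.5118 -0.0752  0.09  ]
  scene plane [ 0.5159 -0.0736  0.09  ]
  tri [ 0.5129 -0.0762  0.0854]
t (array([217.24      , 191.75076923]), np.int32(325)) (array([262.20430108, 216.7311828 ]), np.int32(186))
  top plane [0.5907 0.0597 0.088 ]
  scene plane [0.5922 0.0576 0.088 ]
  tri [0.5916 0.0588 0.0888]
grip pts 93 [0.50716575 0.01616026 0.51146721] [0.53767936 0.05533731 1.0696127 ] [ 0.47803861 -0.027831    0.10614169]
deck z 0.07135207846277497
btn 208 [ 0.51052987 -0.07592023  0.08663965] [0.08412176 0.09285127]
```

```bash
cat >> h.py <<'E'
from scipy.spatial.transform import Rotation as Ro
AX=np.array([.5912,.0588]);OR=np.array([.5312,.1176]);PHI_T=np.arctan2(-(OR-AX)[1],-(OR-AX)[0])
def quat(yaw): return (Ro.from_euler('z',yaw)*Ro.from_euler('x',np.pi)).as_quat()[[3,0,1,2]]
def pose(phi,off,z,r=.063):
    "TCP beside the grip of a lever at world angle phi, off = tangential distance on its +phi side"
    u=np.array([-np.cos(phi),-np.sin(phi)]);t=np.array([np.sin(phi),-np.cos(phi)])
    return np.r_[AX+r*u+off*t,z],quat(phi+np.pi/2)
def grippts(n,im_d,zlo=.110,zhi=.14):
    d=im_d;K,R,t=cam(n);vv,uu=np.mgrid[0:384,0:512];P=np.stack([uu.ravel(),vv.ravel(),np.ones(uu.size)])
    X=(R.T@((np.linalg.inv(K)@P)*d.ravel()-t[:,None])).T;X=X[d.ravel()>.1]
    r=np.hypot(*(X[:,:2]-AX).T);return X[(X[:,2]>zlo)&(X[:,2]<zhi)&(r>.045)&(r<.085)&(X[:,0]<.6)]
E
python3 - <<'E'
from h import *
for n in("top","scene"):
    X=grippts(n,np.load(f'pics/{n}0.npy'))
    m=X.mean(0)if len(X)else None;print(n,len(X),m)
    if len(X): v=m[:2]-AX;print('r',np.hypot(*v),'phi',np.arctan2(-v[1],-v[0]),'top',X[X[:,2]>.12].mean(0))
print('target',PHI_T)
ctrl.close_gripper()
ph=.12
for off,z in((.035,.22),(.035,.10)): 
    p,q=pose(ph,off,z);print(p,q,ctrl.ik(p,q))
p,q=pose(PHI_T,.018,.1);print(ctrl.ik(p,q))
p,q=pose(ph,.04,.25);ctrl.movep(p,q)
s=get_state();print(s['time'],s['tcp_pos'],s['width'])
for n in("wrist","top"):
    im,d=vision.grab_frame(n);cv2.imwrite(f"pics/{n}1.png",im);np.save(f"pics/{n}1.npy",d)
cv2.imwrite('pics/mix1.png',np.hstack([cv2.imread('pics/wrist1.png')[:, :400],cv2.resize(cv2.imread('pics/top1.png')[120:280,150:310],(384,384))]))
E
```

```text
top 53 [0.52762955 0.04668213 0.1265331 ]
r 0.06471510387639878 phi 0.18836128748144262 top [0.52787596 0.04709919 0.12747131]
scene 50 [0.53187709 0.04971426 0.12370896]
r 0.06001465284443272 phi 0.15197636439049184 top [0.53086256 0.04891465 0.12598037]
target -0.7752974968121269
[0.53284298 0.01650983 0.22      ] [4.06235804e-17 6.63433415e-01 7.48235326e-01 4.58161999e-17] [ 0.48489332  0.46666268 -0.8453108   1.75508414  0.3881385   1.09605132
 -0.36879103]
[0.53284298 0.01650983 0.1       ] [4.06235804e-17 6.63433415e-01 7.48235326e-01 4.58161999e-17] [ 0.38474722  0.59086246 -0.71125038  1.91140378  0.51552233  0.82957195
 -0.4817837 ]
[ 0.17262808  0.57335053 -0.58945645  1.89154862  0.43141095  0.80546756
 -1.42325472]
4.3417 [0.53357577 0.01017523 0.24976574] 0.0002633358201522795
```

View pics/mix1.png

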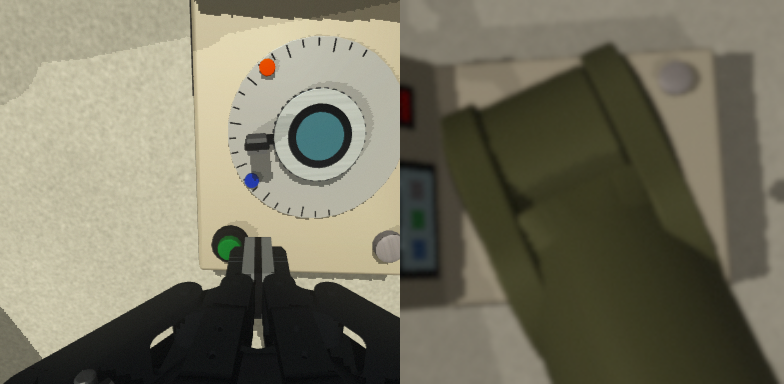

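The wrist view clearly shows the orange pin (267,67), ring centre (320,136), grip (257,142) and blue pin (251,181). The arm blocks the top view, so I'll use the wrist camera to refine. Then I'll push to about 0.1 rad short of the target.

```bash
cat >> h.py <<'E'
def wplane(s,uv,z):
    K,H,_=cam("wrist");q=np.array(s['eef_rot'])[[1,2,3,0]];R=Ro.from_quat(q).as_matrix()
    o=R@H[:3,3]+s['tcp_pos'];r=R@H[:3,:3]@np.linalg.inv(K)@np.array([uv[0],uv[1],1.])
    return o+r*(z-o[2])/r[2]
def wpts(s,d):
    K,H,_=cam("wrist");R=Ro.from_quat(np.array(s['eef_rot'])[[1,2,3,0]]).as_matrix()
    vv,uu=np.mgrid[0:384,0:512];P=np.linalg.inv(K)@np.stack([uu.ravel(),vv.ravel(),np.ones(uu.size)])*d.ravel()
    return (R@(H[:3,:3]@P+H[:3,3:])).T+s['tcp_pos']
def wlook(name):
    s=get_state();im,d=vision.grab_frame("wrist");cv2.imwrite(f"pics/{name}.png",im);return s,im,d
def wmeas(s,im,d):
    o={}
    for k,z in dict(o=.08,b=.08,t=.088).items():
        b=blob(im,k,(0,512,0,384))
        if b and b[1]>30:o[k]=(wplane(s,b[0],z)[:2],b[1])
    return o
E
python3 - <<'E'
from h import *
s=get_state();im=cv2.imread('pics/wrist1.png');d=np.load('pics/wrist1.npy')
o=wmeas(s,im,d);print(o)
X=wpts(s,d);r=np.hypot(*(X[:,:2]-AX).T)
m=(d.ravel()>.05)&(X[:,2]>.122)&(X[:,2]<.135)&(r>.045)&(r<.085);print('grip top',m.sum(),np.median(X[m],0),X[m].min(0),X[m].max(0))
g=np.median(X[m],0)[:2];a=o['t'][0];f=lambda p:np.arctan2(-(p-a)[1],-(p-a)[0])
print('phi grip,o,b',f(g),f(o['o'][0]),f(o['b'][0]) if 'b' in o else 0)
E
```

```text
{'o': (array([0.53032805, 0.11732665]), np.int32(225)), 'b': (array([0.52812201, 0.00367635]), np.int32(166)), 't': (array([0.59099673, 0.05966829]), np.int32(1897))}
grip top 363 [0.52834548 0.04810521 0.12630256] [0.51776512 0.0394923  0.12204088] [0.53901384 0.05589676 0.13002415]
phi grip,o,b 0.18250878928833655 -0.7599630365786099 0.7275594014130309
```

```bash
cat >> h.py <<'E'
AX=np.array([.5911,.0592]);PHI_T=-.766
def arc(p0,p1,off,z,sp=.06,n=None):
    n=n or max(1,int(np.ceil(abs(p1-p0)/.12)))
    for p in np.linspace(p0,p1,n+1)[1:]:
        ctrl.movel(*pose(p,off,z),max_speed=sp)
        print(round(p,3),np.round(get_state()['contact_force'],1))
E
python3 - <<'E'
from h import *
ctrl.movel(*pose(.182,.036,.13));ctrl.movel(*pose(.182,.036,.100),max_speed=.08)
print(get_state()['contact_force'],get_state()['tcp_pos'],pose(.182,.036,.1)[0])
arc(.182,-.64,.018,.100)
s,im,d=wlook('wrist2');print(s['time'],wmeas(s,im,d))
np.save('pics/wrist2.npy',d)
E
```

```text
[0.43432865 0.04273758 0.54167331] [0.53558286 0.01250273 0.09982684] [0.53565642 0.01239178 0.1       ]
0.065 [ 0.1 -0.1 -0.9]
-0.053 [-0.9  0.6  0.9]
-0.17 [ 0.5 -0.1 -0.3]
-0.288 [-0.3 -0.4  0.8]
-0.405 [ 0.6 -1.1 -0.1]
-0.523 [ 0.8 -0.3 -0.2]
-0.64 [-0.4  0.4  0.6]
8.1417 {'o': (array([0.53131543, 0.11781099]), np.int32(607)), 't': (array([0.59154852, 0.05926122]), np.int32(5782))}
```

View pics/wrist2.png

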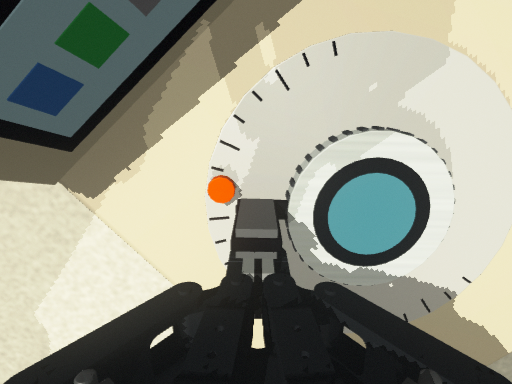

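```bash
cat >> h.py <<'E'
def gripphi(s,im,d,a):
    X=wpts(s,d);ok=(d.ravel()>.05)&(X[:,2]>.122)&(X[:,2]<.134)
    v=X[:,:2]-a;r=np.hypot(*v.T);ph=np.arctan2(-v[:,1],-v[:,0]);m=ok&(r>.055)&(r<.071)&(abs(ph+.5)<.9)
    # tangential coordinate along lever at trial phi: leading edge = 7 mm ahead of lever line
    res=[]
    p=ph[m].min()+.11
    for _ in range(8):
        t=np.array([np.sin(p),-np.cos(p)]);w=v[m]@t;lead=np.percentile(w,2);p+= (lead+.007)/.063
    cv2.imwrite('pics/m.png',(m.reshape(384,512)*255).astype(np.uint8))
    return p,m.sum(),np.percentile(w,[0,2,50,98])
E
python3 - <<'E'
from h import *
s=get_state();im=cv2.imread('pics/wrist2.png');d=np.load('pics/wrist2.npy')
o=wmeas(s,im,d);a=o['t'][0]
print(gripphi(s,im,d,a))
v=o['o'][0]-a;print('orange',np.arctan2(-v[1],-v[0]))
m=cv2.imread('pics/m.png',0);ys,xs=np.nonzero(m);print(xs.min(),xs.max(),ys.min(),ys.max())
# wrist1 check of same method
E
```

```text
(np.float64(-0.6440752577314773), np.int64(1600), array([-0.0074663 , -0.007     ,  0.00062704,  0.01117496]))
orange -0.7717461059102078
238 277 225 272
```

Run:
```python
from h import *
s=get_state();im=cv2.imread('pics/wrist2.png');d=np.load('pics/wrist2.npy')
a=wmeas(s,im,d)['t'][0];X=wpts(s,d).reshape(384,512,3)
p=-.644;t=np.array([np.sin(p),-np.cos(p)]);u=np.array([-np.cos(p),-np.sin(p)])
for v in range(188,276,4): x=X[v,257];print(v,im[v,257],np.round(1e3*x,1),np.round(1e3*(x[:2]-a)@t,1),np.round(1e3*(x[:2]-a)@u,1))
```

```text
188 [191 207 209] [546.9 104.7  73.7] -9.6 63.1
192 [191 208 211] [545.4 102.7  73.7] -7.1 63.1
196 [189 205 210] [543.9 100.6  73.3] -4.5 63.0
200 [79 83 86] [545.2 102.5  87.5] -6.8 63.0
204 [76 81 85] [545.4 102.6  94.7] -7.1 63.0
208 [76 82 85] [545.2 102.4 100. ] -6.8 63.0
212 [77 82 85] [545.4 102.6 106.2] -7.0 63.0
216 [76 81 84] [545.5 102.8 112.2] -7.3 63.0
220 [75 80 82] [545.5 102.8 116.8] -7.2 63.0
224 [76 81 83] [545.5 102.7 121.2] -7.2 63.0
228 [77 82 84] [545.1 102.2 124. ] -6.5 63.0
232 [108 116 115] [544.5 101.3 125.8] -5.4 63.0
236 [107 114 113] [543.3  99.8 125.7] -3.6 63.0
240 [36 36 41] [542.7  98.9 127.2] -2.4 63.0
244 [36 36 39] [541.4  97.1 126.6] -0.2 62.9
248 [35 37 39] [540.6  96.1 127.8] 1.1 62.9
252 [105 112 113] [538.6  93.4 125. ] 4.4 62.9
256 [107 114 113] [537.7  92.1 125.6] 6.0 62.9
260 [34 36 38] [536.9  91.1 126.9] 7.3 62.9
264 [29 31 33] [536.8  90.9 129.8] 7.5 62.9
268 [31 34 36] [536.9  91.  133.3] 7.3 62.9
272 [31 32 33] [537.1  91.3 136.9] 7.0 62.9
```

The grip's leading face is 7.1 mm ahead of the line at φ = −0.644, so the lever follows the commanded angle closely. I'll push the rest of the way, re-measure and back off.

Run:
```python
from h import *
def rep(n):
    s,im,d=wlook(n);o=wmeas(s,im,d);a=o['t'][0];v=o['o'][0]-a
    print(n,s['time'],'grip',gripphi(s,im,d,a)[0],'orange',np.arctan2(-v[1],-v[0]),a,np.hypot(*v))
arc(-.64,-.766,.018,.1,sp=.03,n=2);ctrl.pause(.3);rep('w3')
ctrl.movel(*pose(-.766,.032,.1),max_speed=.06)
ctrl.movel(*pose(-.766,.045,.19));rep('w4')
```

```text
-0.703 [ 0.4 -0.5 -0.3]
-0.766 [-0.2 -0.8  0.1]Traceback (most recent call last):
  File "<stdin>", line 5, in <module>
  File "<stdin>", line 4, in rep
  File "h.py", line 64, in gripphi
    p=ph[m].min()+.11
      ~~~~~~~~~^^
    return umr_minimum(a, axis, None, out, keepdims, initial, where)
ValueError: zero-size array to reduction operation minimum which has no identity
```

The teal blob probably landed on the console screen. I'll restrict its search region.

```bash
sed -i "s/b=blob(im,k,(0,512,0,384))/b=blob(im,k,(230,512,100,384) if k=='t' else (0,512,0,384))/" h.py
python3 - <<'E'
from h import *
def rep(n):
    s,im,d=wlook(n);o=wmeas(s,im,d);a=o['t'][0];v=o['o'][0]-a
    print(n,s['time'],'grip',gripphi(s,im,d,a),gripphi(s,im,d,AX)[0],'orange',np.arctan2(-v[1],-v[0]),a,np.hypot(*v))
rep('w3')
ctrl.movel(*pose(-.766,.032,.1),max_speed=.06)
ctrl.movel(*pose(-.766,.045,.19));
try: rep('w4')
except Exception as e: print(e)
E
```

```text
w3 9.125 grip (np.float64(-0.7647553883517946), np.int64(1592), array([-0.00767113, -0.007     ,  0.00072563,  0.01108811])) -0.7696056340607969 orange -0.7736205185424397 [0.59163365 0.05912213] 0.08407323785241473
w4 10.3167 grip (np.float64(-0.7619174990272849), np.int64(500), array([-0.00719092, -0.007     , -0.000728  ,  0.00655794])) -0.7662306099253962 orange -0.7640476423638882 [0.59154358 0.05911522] 0.08412031867449105
```

View pics/w4.png

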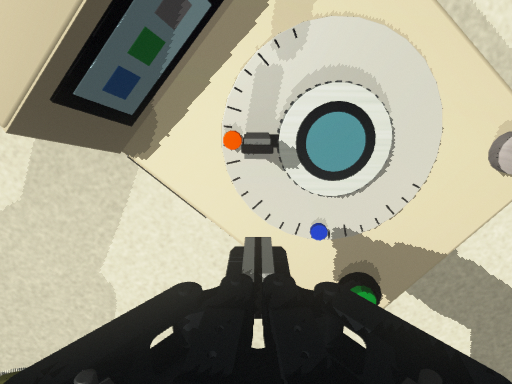

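The wrist view shows the pointer lined up with the orange pin at (232,140). The residual is about 0.2 to 0.7 mm. Next I'll move beside the button to measure its height and centre.

Run:
```python
from h import *
q=quat(np.pi/2)
ctrl.movel(np.r_[get_state()['tcp_pos'][:2],.2]);ctrl.movep([.513,-.14,.2],q)
s,im,d=wlook('w5')
b=blob(im,'g',(0,512,0,384));print(s['time'],b)
X=wpts(s,d).reshape(384,512,3)
for z in(.085,.09,.095):print(wplane(s,b[0],z))
u,v=b[0].astype(int)
for k in range(-48,49,6):print(k,im[v+k,u],np.round(1e3*X[v+k,u],1),np.round(1e3*X[v,u+k],1))
```

```text
11.625 (array([255.53076923, 117.51648352]), np.int32(910))
[ 0.51207444 -0.07640011  0.085     ]
[ 0.51210599 -0.07611967  0.09      ]
[ 0.51213755 -0.07583922  0.095     ]
-48 [155 190 203] [511.6 -37.8  70.7] [457.7 -80.7  -1.3]
-42 [154 189 202] [511.6 -42.3  68.4] [474.3 -76.9  67.6]
-36 [153 188 202] [511.6 -47.1  69.1] [513.7 -62.  342. ]
-30 [131 164 176] [511.6 -51.9  68.7] [485.1 -76.8  69.5]
-24 [22 26 26] [511.6 -57.   81.1] [491.5 -76.1  82.5]
-18 [27 28 29] [511.6 -61.7  82.9] [496.3 -76.3  79.9]
-12 [ 48 133  26] [511.7 -66.3  91.1] [501.9 -75.7  90.2]
-6 [ 44 128  24] [511.7 -70.9  92. ] [506.9 -75.6  92.5]
0 [ 39 121  17] [511.7 -75.6  92.9] [511.7 -75.6  92.9]
6 [ 40 119  22] [511.7 -80.4  91.7] [516.5 -75.6  91.6]
12 [ 39 116  22] [511.7 -85.2  91.5] [521.4 -75.6  92.3]
18 [21 31 26] [511.6 -91.1  82. ] [526.8 -76.2  81.5]
24 [27 32 31] [511.6 -96.3  81.1] [531.8 -76.2  81.4]
30 [ 81 103 111] [ 511.4 -103.3   69. ] [537.8 -76.8  70.5]
36 [146 182 194] [ 511.4 -108.7   69.2] [543.3 -76.8  69. ]
42 [124 155 165] [ 511.4 -114.4   68.3] [548.4 -76.8  70.5]
48 [ 90 108 111] [ 510.8 -134.8   -0.8] [553.9 -76.8  68.8]
```

View pics/w5.png

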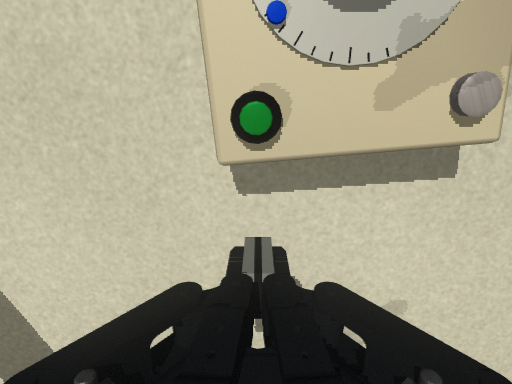

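The picture shows the green button at (256,118), with a black collar around it. Its top is at z ≈ 0.092, the collar at 0.082, and the centre at (0.512, −0.076). I'll press while watching the force.

Run:
```python
from h import *
B=[.512,-.076]
ctrl.movel(B+[.13]);ctrl.movel(B+[.097],max_speed=.08);ctrl.pause(.2);f0=get_state()['contact_force'][2]
for z in np.arange(.091,.0835,-.001):
    ctrl.movel(B+[z],max_speed=.03);ctrl.pause(.15)
    f=np.mean([get_state()['contact_force'][2],(ctrl.pause(.05),get_state()['contact_force'][2])[1]])-f0
    print(round(z,4),round(get_state()['tcp_pos'][2],4),round(f,2))
    if f>7: break
ctrl.pause(.2)
ctrl.movel(B+[.13],max_speed=.06);ctrl.movel([.513,-.14,.2])
s,im,d=wlook('w6');b=blob(im,'g',(0,512,0,384));X=wpts(s,d).reshape(384,512,3);u,v=b[0].astype(int)
print(s['time'],b,np.median(X[v-8:v+9,u-8:u+9,2]))
```

```text
0.091 0.0912 2.48
0.09 0.0901 2.6
0.089 0.0891 3.35
0.088 0.0881 4.27
0.087 0.087 4.62
0.086 0.0861 6.56
0.085 0.0859 15.98
18.35 (array([256.4164859, 117.0856833]), np.int32(922)) 0.09151561617207873
```

The button bottomed out at z = 0.086 and came back up. I'll do one last lever check from above, then hand in if it's good.

Run:
```python
from h import *
ctrl.movep(*pose(-.766,.06,.22));ctrl.pause(.2)
s,im,d=wlook('w7');o=wmeas(s,im,d);a=o['t'][0];v=o['o'][0]-a
e=gripphi(s,im,d,a)[0]-np.arctan2(-v[1],-v[0]);print(s['time'],'err mm',84*e,s['contact_force'])
if abs(e)*84<3: print(ticket.close_job())
```

```text
19.575 err mm -0.5734361797489176 [0.32565983 0.86722251 0.14778402]
the job is handed in; nothing more can be done
None
```

I pushed the lever round to the orange pin without pinching it (last measured about 0.6 mm off), then pressed the start button fully down and saw it come back up; the job is handed in at about 20 s, with no verdict shown.

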